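Clear the drawer and park the sample tray

TASK

The filter drawer of the low bench unit has been left open over the tray's parking place. Push the drawer fully home with the gripper until it seats, never with the tray, then slide the loaded tray of sample pots across the bench, without lifting it, into the marked place: long side flush and square against the closed drawer front, centred between the corner marks. All six pots must stay standing in the tray, and the jar, the beaker and the brass weight must stay where they are.

Things in the scene. Friction and masses are not known exactly. Their poses are not given: they have to be found in the camera images.
- unit: Low white bench cabinet with one wooden-fronted drawer, fixed to the bench, 170 wide (its y), 158 deep, 85 high. Its x axis points from the front into the cabinet. The origin lies on the bench, 150 mm in front of the closed drawer's front face, on the centre line. The cabinet's own body starts 12 mm behind that face; the drawer's front panel closes over it.
- park (a point): Centre of the tray's parking place, on the bench, 56 mm in front of the closed drawer's front face on the unit's centre line (94 mm along x from the unit's origin); axes as the unit's. White corner marks on the bench, 168 apart in the unit's y and reaching 118 out from the front, outline it.
- drawer (a joint): How far the drawer is open, m: 0 is home against its stop, 0.12 fully out (towards the robot, along the unit's -x). Its stiff runners take about 3 N to slide and hold it wherever it is left; it is seated only when pushed right onto its stop.
- drawer_front (a point): Centre of the front face of the drawer's front panel, 43 mm above the bench; axes as the unit's. The panel is flat, without a handle, 170 wide, 70 high (8 to 78 mm above the bench), 12 thick; the open drawer box behind it is 152 wide, 59 high at its walls.
- tray: Loose red rectangular plastic tray with a thick base, 112 (its x) by 160 (its y), 32 high, deck 24 above the bench, low lip 6 thick and 8 high round the deck. Carries the six pots. Origin at the centre of its underside. About 0.6 kg loaded.
- pot0: One of six equal white sample pots standing loose on the tray, 36 diameter, 55 high (top 79 above the bench). Origin at the centre of its underside.
- pot1: One of six equal white sample pots standing loose on the tray, 36 diameter, 55 high (top 79 above the bench). Origin at the centre of its underside.
- pot2: One of six equal white sample pots standing loose on the tray, 36 diameter, 55 high (top 79 above the bench). Origin at the centre of its underside.
- pot3: One of six equal white sample pots standing loose on the tray, 36 diameter, 55 high (top 79 above the bench). Origin at the centre of its underside.
- pot4: One of six equal white sample pots standing loose on the tray, 36 diameter, 55 high (top 79 above the bench). Origin at the centre of its underside.
- pot5: One of six equal white sample pots standing loose on the tray, 36 diameter, 55 high (top 79 above the bench). Origin at the centre of its underside.
- jar: Bystander: amber glass jar with black lid, 56 diameter, 75 high, loose. Origin at the centre of its underside.
- beaker: Bystander: white ceramic beaker, 56 diameter at the rim, 70 high, loose. Origin at the centre of its underside.
- weight: Bystander: brass knob weight, 48 diameter, 62 high, loose. Origin at the centre of its underside.

How it is judged:
On the way, in this order (a step that is already met when the one before it is completed fails the run):
1. the drawer is pushed home and stays there (value of joint drawer below 0.003 m), for 0.2 s.
2. the tray stands in its parking place (horizontal distance between tray and park below 0.05 m and x of tray in the frame of park above -0.01 m and y of tray in the frame of park between -0.014 and 0.014 m and angle between the x axis of tray and the x axis of unit, either way round below 0.09 rad and height (world z) of tray below 0.01 m and value of joint drawer below 0.003 m), for 0.2 s.
At the end, for the whole second after the job is handed in: Drawer home (within 3 mm). Tray flat on the bench and at rest in its place: gap to the drawer front under 10 mm, centred within 14 mm, square within 5 degrees (0.09 rad). All six pots upright on its deck. Jar, beaker and weight within 20 mm of where they began (all of step 2 and linear speed of tray below 0.01 m/s and angle between each of pot0, pot1, pot2, pot3, pot4, pot5's own z axis and vertical below 0.2 rad and z of pot0 in the frame of tray between 0.018 and 0.032 m and horizontal distance between each of pot0, pot1, pot2, pot3, pot4, pot5 and tray below 0.08 m and z of pot1 in the frame of tray between 0.018 and 0.032 m and z of pot2 in the frame of tray between 0.018 and 0.032 m and z of pot3 in the frame of tray between 0.018 and 0.032 m and z of pot4 in the frame of tray between 0.018 and 0.032 m and z of pot5 in the frame of tray between 0.018 and 0.032 m and distance of each of jar, beaker, weight from where it was at the start of the episode below 0.02 m); the robot touches nothing.
It fails at once if the tray is lifted 15 mm or tipped by 0.2 rad (height (world z) of tray above 0.015 m or angle between tray's own z axis and vertical above 0.2 rad).
It fails at once if a pot topples (angle between any of pot0, pot1, pot2, pot3, pot4, pot5's own z axis and vertical above 0.7 rad).
It fails at once if the jar, the beaker or the weight is shifted by more than 20 mm or tipped over (distance of any of jar, beaker, weight from where it was at the start of the episode above 0.02 m or angle between any of jar, beaker, weight's own z axis and vertical above 0.5 rad).
It fails at once if the tray is pushed against the open drawer (contact force between tray and drawer above 2 N and value of joint drawer above 0.006 m).
It also fails if it takes over 69 s, if anything falls off the work surface, if the arm or the gripper's body presses on something with over 40 N, if the wrist force passes 120 N, or if a joint passes its speed limit or range.

ROBOT

A 7-joint arm with a two-finger parallel gripper is mounted at the origin on the work surface. World frame = base frame: x ahead of the robot, y to its left, z up, the work surface at z = 0. Lengths are in m, angles in rad, forces in N, time in s.
With the tool pointing down it reaches from about 0.35 to 0.775 m from the base axis. Payload 3.1 kg.
Tool frame: the origin (TCP) lies at the very end of the fingers, on their centre line; the grasp point (between the pads) lies 19 mm behind it; z points along the fingers, y is the line along which they close (so a half turn about z gives the same grasp; the last joint's range is limited). The gripper opens to 85 mm and grips with 20 to 120 N. Pads are 22 mm wide; open, the fingers measure 114 mm over their backs; the gripper's body (76 mm by 85 mm) begins 54 mm behind the grasp point. The pads swing forward as they close: fully open they stand 13 mm farther back than shut.
Start: joints at [-1.327, 0.311, 0.014, 1.512, -0.004, 1.319, -0.027], TCP at [0.155, 0.528, 0.231] pointing down, gripper open.
Joint ranges: [-2.7, 2.7], [-0.3, 1.91], [-1.27, 1.3], [0.12, 2.57], [-1.44, 4.58], [0.2, 2.03], [-3.05, 3.05]. Speed limits (rad/s): [2.79, 2.79, 3.14, 3.14, 3.14, 3.14, 3.14].

INTERFACE

Orientations are given as a rotation vector (axis times angle).
In Python, from workcell import state, cams, env gives the robot as it stands.
- The arm moves only by the tool carry_out, never from a script. Its argument "increments" is a list that holds one entry, the list of rows, each a list of 4 numbers: the shift along the tool's x, y, z in units of 100 mm (1.0 is 100 mm), then the turn about the tool's z in units of pi rad (1.0 is pi rad). In form: [[[x, y, z, spin], ...]]. A call has 1 to 20 rows; each row is the pose to reach, as a shift and turn from the pose commanded when the call began, along the tool's axes at that moment, turning the shorter way round; what a row does not reach only later rows make up. A row lasts 1/12 s, in which the tool goes at most 41.7 mm and 7.16 degrees, less where a joint would pass 70% of its speed; a pose out of reach is approached as far as the arm can. A call with a number of a shift or a turn outside -1 to 1 is refused whole. A call with a gripper value outside its range is refused whole. "fingers" is the finger opening in mm, from 0 to 85.4, set as the call begins (left out, the last holds). The fingers move at their own pace and stop on an object; "newtons" is the grip in N (left out, the last holds). Time passes only in rows, so rows that repeat a pose let the fingers close. It gives the time, the measured TCP pose, the force, the opening and the grip force at its end, in the units of the state.
- state(): the state, without advancing time (a new reading comes with each control period).
- cams.camera(name): name is "side" or "top" or "wrist"; returns the picture (420x560x3 uint8, blue, green, red); there is no depth.
- cams.camera_params(name): a dict with "fx", "fy", "cx", "cy" (pixels), "k1" (the pictures are not rectified: a ray, as slopes to the right and down, at radius r is drawn at 1 + k1 r^2 times it, then the intrinsics apply), "xyz" and "rotation" of the camera in the world. Camera axes: x right, y down, z forward; pixel columns grow to the right and rows downward; lengths in m; the calibration is good to about 2 mm. A picture is of the moment at which its call begins: read the wrist's pose just before it. camera_params takes no time and is no camera call; for the wrist camera it gives the pose at the moment of the call.
- env.close_job(): hands the job in; it is judged then, once.
The state is a dict: "time_s": time; "qpos": joint angles; "qd": joint speeds; "joint_torque": joint torques, N m; "eef_pos": TCP position; "tool_rot": TCP orientation; "contact_force": force on the tool from outside, world axes, zero at the start; "moment": the same for the moment, N m; "width": opening from 0.0 (shut) to 1.0 (fully open); "gripper_force": force on a finger pad.
Only numpy, scipy, OpenCV 4.12 (cv2) and the standard library are available. Lean on these libraries where they do the work, as an engineer would, in place of code of your own. Each camera call takes 0.05 s, during which the arm holds its last target. There are 200 camera calls.

## Working session

There is one attempt and no reset: what is moved stays moved. The work goes in short steps, Python scripts to look and compute and a tool call to move; the robot and the scene stay as the last step left them, time stands still between calls to the robot, and variables do not carry over. Pictures are saved under pics/ and viewed, at most 13 in all, crops included, and the job is handed in when it is done.

Besides the shell and the picture viewer there is one more tool, called in YAML: its name, and indented under it one key for each argument. carry_out: Moves the arm, as the interface text tells. Its arguments: {"type":"object","properties":{"increments":{"type":"array"},"fingers":{"type":"number"},"newtons":{"type":"number"}},"required":["increments"]}

```bash
ls; mkdir -p pics
python3 - <<'E'
from workcell import state, cams, env
import cv2,numpy as np
s=state();print(s)
for n in("top","side"):
    print(n,cams.camera_params(n)); cv2.imwrite(f"pics/{n}0.png",cams.camera(n))
E
```

```text
pics
{'time_s': 0.0, 'qpos': array([-1.32668122,  0.31172527,  0.01399685,  1.51304031, -0.00440316,
        1.31919951, -0.02716092]), 'qd': array([ 0.00129969, -0.00096211,  0.00135647, -0.0020553 , -0.00040628,
       -0.00132968,  0.00115812]), 'joint_torque': array([-1.39630338e-04, -3.79912734e+01,  1.45976711e-01, -2.30591547e+01,
        1.22248844e-02,  1.37515171e-02, -4.93208162e-06]), 'eef_pos': array([0.15485307, 0.52699793, 0.23022807]), 'tool_rot': array([-0.44722447, -3.10935286,  0.00365865]), 'contact_force': array([-0.28146617, -0.5167885 ,  0.48356847]), 'moment': array([-0.00518663,  0.02909608, -0.03724232]), 'gripper_force': 0.0, 'width': 0.998071889712736}
top {'fx': 491.30668401325664, 'fy': 491.30668401325664, 'cx': 282.4686028218249, 'cy': 202.57858417640617, 'k1': -0.11817719739467981, 'xyz': array([0.448528  , 0.00999921, 0.99320915]), 'rotation': array([-2.19190963,  2.15042303, -0.08142448])}
side {'fx': 441.40329655133934, 'fy': 441.40329655133934, 'cx': 276.6865373539994, 'cy': 208.12702638762536, 'k1': -0.060656593617585415, 'xyz': array([0.50951392, 0.68249001, 0.64192838]), 'rotation': array([-0.13943821,  2.83813007, -1.29948819])}
```

View pics/top0.png

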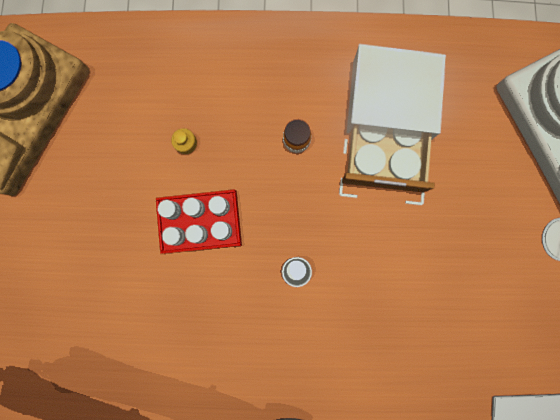

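View pics/side0.png

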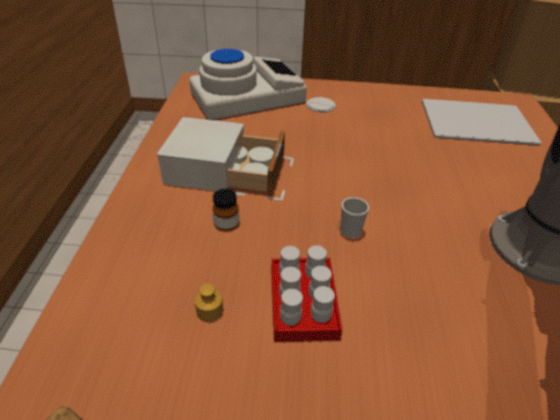

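The top view shows the tray at about (199,222), the jar at (297,133), the beaker at (296,271) and the weight at (184,140). The unit's top is around (400,90), with its drawer front near (390,184) and corner marks at (342,192) and (422,200). The side view agrees. There is a corridor between jar and beaker for the tray.

```bash
cat > h.py <<'E'
from workcell import state, cams, env
import cv2,numpy as np
from scipy.spatial.transform import Rotation as R
def ray(n,px,z,p=None):
    p=p or cams.camera_params(n)
    K=np.array([[p['fx'],0,p['cx']],[0,p['fy'],p['cy']],[0,0,1]])
    u=cv2.undistortPoints(np.float64(px).reshape(-1,1,2),K,np.array([p['k1'],0,0,0])).reshape(-1,2)
    d=R.from_rotvec(p['rotation']).apply(np.c_[u,np.ones(len(u))])
    return (p['xyz']+d*((z-p['xyz'][2])/d[:,2])[:,None])[:,:2]
def red(img):
    b,g,r=[img[...,i].astype(int) for i in range(3)]
    m=((r>90)&(g<45)&(b<45)).astype(np.uint8)
    c=max(cv2.findContours(m,0,2)[0],key=cv2.contourArea)
    return c.reshape(-1,2)
def rect(P):
    (c,s,a)=cv2.minAreaRect(np.float32(P*1000)); return np.round(c,1),np.round(s,1),round(a,2)
E
python3 - <<'E'
from h import *
im=cv2.imread("pics/top0.png")
c=red(im)
for z in(0,.032): print("tray",z,rect(ray("top",c,z)), np.round(ray("top",c,z).min(0),4),np.round(ray("top",c,z).max(0),4))
g=cv2.cvtColor(im,cv2.COLOR_BGR2HSV)
m=((g[...,1]<50)&(g[...,2]>150)).astype(np.uint8)
for k in cv2.findContours(m,0,2)[0]:
    if cv2.contourArea(k)>25:
        M=cv2.minEnclosingCircle(k); print(np.round(M[0],1),round(M[1],1),cv2.contourArea(k))
crop=cv2.resize(im[35:215,325:455],None,fx=4.4,fy=3.3*1,interpolation=cv2.INTER_CUBIC)
crop=cv2.resize(im[120:215,330:450],None,fx=6,fy=6,interpolation=cv2.INTER_CUBIC)
cv2.imwrite("pics/crop.png",crop)
E
```

```text
tray 0 (array([493.2, 194. ]), array([114.8, 166.8]), 7.21) [0.4294 0.1048] [0.5589 0.2825]
tray 0.032 (array([491.8, 188.1]), array([111.1, 161.4]), 7.21) [0.43   0.1017] [0.5553 0.2738]
[526.5 407. ] 34.6 1451.5
[296.4 271.6] 15.0 657.5
[170.8 235.3] 8.9 215.0
[193.7 233.2] 8.9 217.5
[219.6 229.9] 8.8 212.5
[558. 239.] 21.0 515.0
[166.4 208.4] 8.7 209.5
[191.  206.4] 8.9 214.0
[217.  204.5] 8.8 215.5
[414.8 198. ] 9.6 45.0
[348. 191.] 9.4 37.5
[390. 182.] 15.1 31.0
[405.4 162.8] 15.5 689.0
[370.2 159. ] 15.3 689.5
[407. 137.] 12.4 145.5
[372.  133.5] 12.3 167.5
[559.  83.] 19.0 122.0
[556.8 110. ] 60.0 1621.5
[399.   88.5] 59.8 6860.0
[547.5  13. ] 14.6 353.5
[514.   10.5] 23.0 651.5
[547.    1.5] 12.1 53.5
[448.    8.5] 44.8 1242.5
[287.6   6. ] 114.6 2240.0
[150.    4.5] 22.5 384.0
[106.    5.5] 21.7 420.5
[63.5  6. ] 21.4 449.5
[22.  7.] 21.2 491.0
```

View pics/crop.png

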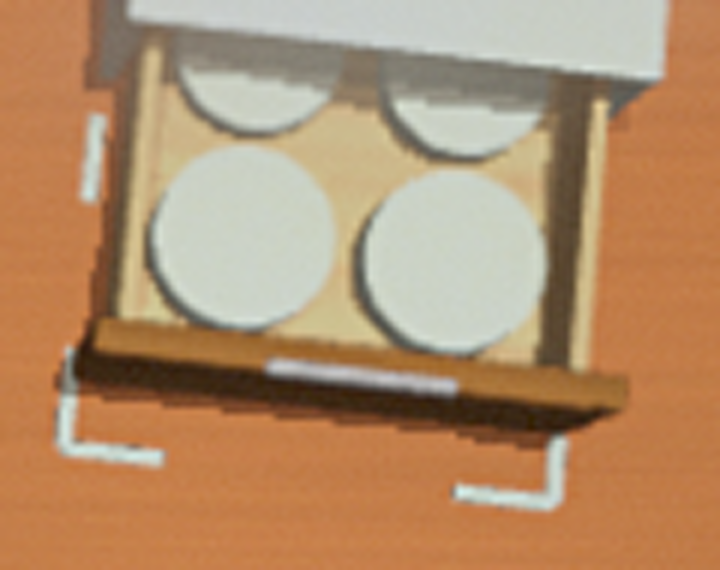

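The enlarged crop shows mark corners at crop (62,457) and (557,503), the cabinet's top front edge from (130,18) to (662,80), and the open drawer's top front edge at about (93,345) to (622,408).

Run:
```python
from h import *
f=lambda a:np.array(a)/6+[330,120]
mk=ray("top",f([(62,457),(557,503)]),0); cb=ray("top",f([(130,18),(662,80)]),.085); dr=ray("top",f([(93,345),(622,408)]),.078)
for n,q in(("marks",mk),("cab",cb),("drawer",dr)):
    d=q[0]-q[1]; print(n,np.round(q,4),np.linalg.norm(d).round(4),"yaw",np.degrees(np.arctan2(-d[0],d[1])).round(2),"mid",q.mean(0).round(4))
d=cb[0]-cb[1];yaw=np.arctan2(-d[0],d[1])
for yaw in (yaw,np.arctan2(-(mk[0]-mk[1])[0],(mk[0]-mk[1])[1])):
    ux=np.array([np.cos(yaw),np.sin(yaw)])
    print("face from marks",mk.mean(0)+.118*ux,"from cab",cb.mean(0)-.012*ux,"park",mk.mean(0)+.062*ux)
for n,p,z in(("jar",(297,130),.075),("beaker",(296.4,271.6),.07),("weight",(183,135),.06)): print(n,ray("top",[p],z).round(4))
print("pots",ray("top",[(170.8,235.3),(193.7,233.2),(219.6,229.9),(166.4,208.4),(191,206.4),(217,204.5)],.079).round(3).tolist())
```

```text
marks [[ 0.5502 -0.0946]
 [ 0.5377 -0.264 ]] 0.1698 yaw -4.22 mid [ 0.544  -0.1793]
cab [[ 0.6809 -0.1062]
 [ 0.6652 -0.2758]] 0.1704 yaw -5.28 mid [ 0.6731 -0.191 ]
drawer [[ 0.5777 -0.0958]
 [ 0.5611 -0.2635]] 0.1685 yaw -5.63 mid [ 0.5694 -0.1797]
face from marks [ 0.66145437 -0.19017353] from cab [ 0.66111803 -0.18988811] park [ 0.60569226 -0.1850172 ]
face from marks [ 0.66163554 -0.18799418] from cab [ 0.66109961 -0.19010974] park [ 0.60578746 -0.18387211]
jar [[ 0.6677 -0.0032]]
beaker [[ 0.4    -0.0067]]
weight [[0.6583 0.2183]]
pots [[0.463, 0.23], [0.468, 0.187], [0.475, 0.138], [0.513, 0.24], [0.518, 0.193], [0.522, 0.144]]
```

carry_out:
  increments:
    - [[-0.92,-0.95,0,0],[-0.92,-0.95,0,0],[-0.92,-0.95,0,0],[-0.92,-0.95,0,0],[-0.92,-0.95,0,0]]
  fingers: 0

```text
time_s: 0.52
eef_pos: [0.219, 0.4073, 0.2312]
tool_rot: [0.458, 3.107, -0.002]
contact_force: [-1.0, -0.3, -0.7]
width: 0.3
gripper_force: 0.0
```

carry_out:
  increments:
    - [[-0.92,-0.95,0,0],[-0.92,-0.95,0,0],[-0.92,-0.95,0,0],[-0.92,-0.95,0,0],[-0.92,-0.95,0,0]]

```text
time_s: 0.93
eef_pos: [0.2792, 0.2921, 0.2314]
tool_rot: [0.455, 3.108, 0.0]
contact_force: [-0.1, 0.5, -0.6]
width: -0.003
gripper_force: 0.0
```

carry_out:
  increments:
    - [[-0.92,-0.95,0,0],[-0.92,-0.95,0,0],[-0.92,-0.95,0,0],[-0.92,-0.95,0,0],[-0.92,-0.95,0,0]]

```text
time_s: 1.35
eef_pos: [0.3406, 0.1764, 0.2315]
tool_rot: [0.453, 3.108, 0.001]
contact_force: [0.3, 0.5, -0.8]
width: -0.0
gripper_force: 0.0
```

carry_out:
  increments:
    - [[-0.92,-0.95,0,0],[-0.92,-0.95,0,0],[-0.92,-0.95,0,0],[-0.92,-0.95,0,0],[-0.92,-0.95,0,0]]

```text
time_s: 1.77
eef_pos: [0.4023, 0.0599, 0.2314]
tool_rot: [0.451, 3.108, 0.0]
contact_force: [0.9, 0.3, 0.4]
width: -0.0
gripper_force: 0.0
```

carry_out:
  increments:
    - [[-0.92,-0.95,0,0],[-0.92,-0.95,0,0],[-0.92,-0.95,0,0],[-0.92,-0.95,0,0],[-0.92,-0.95,0,0]]

```text
time_s: 2.18
eef_pos: [0.4639, -0.0567, 0.2309]
tool_rot: [-0.448, -3.109, 0.001]
contact_force: [0.1, -0.1, 0.1]
width: 0.002
gripper_force: 0.0
```

```bash
cat >> h.py <<'E'
def go(x,y,z,yaw):
    s=state(); r=R.from_rotvec(s['tool_rot']).as_matrix()
    d=r.T@(np.array([x,y,z])-s['eef_pos']); phi=np.degrees(np.arctan2(r[1,0],r[0,0]))
    w=(phi-yaw+180)%360-180
    print("shift/100mm",np.round(d*10,3),"spin/pi",round(w/180,4),"phi",phi.round(2),"q7",s['qpos'][6].round(2),"F",s['contact_force'].round(1))
E
python3 -c "
from h import *
go(.525,-.176,.05,175)"
```

```text
shift/100mm [-0.923 -0.97   1.81 ] spin/pi -0.0634 phi 163.59 q7 1.48 F [ 0.1 -0.1  0.1]
```

carry_out:
  increments:
    - [[-0.92,-0.97,0.85,0],[-0.92,-0.97,0.85,0],[-0.92,-0.97,0.85,0],[-0.92,-0.97,0.85,0],[-0.92,-0.97,0.85,0],[-0.92,-0.97,0.85,0]]

```text
time_s: 2.68
eef_pos: [0.5234, -0.1727, 0.1438]
tool_rot: [-0.443, -3.105, -0.004]
contact_force: [0.3, 1.3, 0.0]
width: 0.002
gripper_force: 0.0
```

carry_out:
  increments:
    - [[0,0,0.3,-0.03],[0,0,0.6,-0.0634],[0,0,0.96,-0.0634],[0,0,0.96,-0.0634],[0,0,0.96,-0.0634]]

```text
time_s: 3.1
eef_pos: [0.523, -0.1717, 0.0496]
tool_rot: [-0.129, -3.136, -0.007]
contact_force: [0.1, -0.7, 0.9]
width: -0.005
gripper_force: 0.0
```

```bash
python3 -c "
from h import *
print(state()['eef_pos']);go(.6595-.011,-.189,.045,175)"
```

```text
[ 0.52296558 -0.17165367  0.04959922]
shift/100mm [-1.265 -0.07   0.041] spin/pi 0.0016 phi 175.3 q7 2.09 F [ 0.1 -0.7  0.9]
```

carry_out:
  increments:
    - [[-0.1,-0.01,0,0],[-0.2,-0.02,0,0],[-0.3,-0.03,0,0],[-0.4,-0.04,0,0],[-0.5,-0.05,0,0],[-0.6,-0.05,0,0],[-0.7,-0.06,0,0],[-0.8,-0.06,0,0],[-0.9,-0.07,0,0],[-1.0,-0.07,0,0]]

```text
time_s: 3.93
eef_pos: [0.6233, -0.1882, 0.0534]
tool_rot: [-0.131, -3.139, -0.007]
contact_force: [-3.4, 2.0, 0.8]
width: -0.001
gripper_force: 2.0
```

carry_out:
  increments:
    - [[-0.05,0,0,0],[-0.1,0,0,0],[-0.15,0,0,0],[-0.2,0,0,0],[-0.2,0,0,0],[-0.2,0,0,0]]

```text
time_s: 4.43
eef_pos: [0.6437, -0.1951, 0.0509]
tool_rot: [0.136, 3.135, -0.003]
contact_force: [-0.5, -0.6, -0.3]
width: 0.001
gripper_force: 0.0
```

carry_out:
  increments:
    - [[-0.04,0,0,0],[-0.08,0,0,0],[-0.1,0,0,0],[-0.1,0,0,0]]

```text
time_s: 4.77
eef_pos: [0.6499, -0.196, 0.0504]
tool_rot: [-0.138, -3.133, 0.0]
contact_force: [-7.2, 1.4, 5.0]
width: 0.001
gripper_force: 3.8
```

```bash
python3 -c "
from h import *
s=state();print(s['eef_pos'],s['contact_force']);cv2.imwrite('pics/top1.png',cv2.resize(cams.camera('top')[30:230,300:480],None,fx=3,fy=3))"
```

```text
[ 0.64988578 -0.19600194  0.05036421] [-7.23171181  1.39765304  4.97127675]
```

View pics/top1.png

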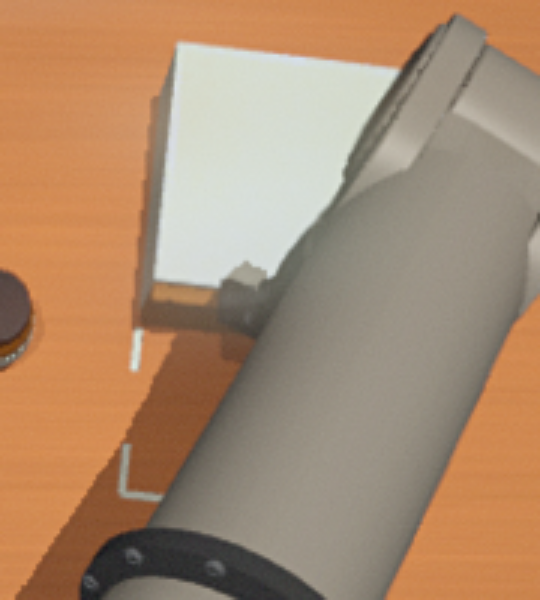

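The drawer front now sits at the cabinet's front edge (crop (185,305)), and the force is rising. I'll press a little more to seat it.

carry_out:
  increments:
    - [[-0.04,0,0,0],[-0.08,0,0,0],[-0.08,0,0,0],[-0.08,0,0,0]]

```text
time_s: 5.15
eef_pos: [0.6497, -0.196, 0.0503]
tool_rot: [-0.141, -3.116, -0.007]
contact_force: [-23.3, 5.5, 17.2]
width: 0.001
gripper_force: 12.2
```

carry_out:
  increments:
    - [[0.2,0,0,0],[0.5,0,0,0],[0.9,0,-0.4,0],[0.9,0,-0.9,0],[0.9,0,-0.95,0],[0.9,0,-0.95,0]]
  fingers: 50

```text
time_s: 5.65
eef_pos: [0.5744, -0.1908, 0.1523]
tool_rot: [0.138, 3.125, -0.006]
contact_force: [1.2, -0.4, 1.9]
width: 0.586
gripper_force: 0.0
```

carry_out:
  increments:
    - [[0.3,0.9,-0.3,0],[0.3,0.9,-0.3,0],[0.3,0.9,-0.3,0],[0.3,0.9,-0.3,0],[0.3,0.9,-0.3,0]]

```text
time_s: 6.07
eef_pos: [0.5499, -0.0944, 0.1756]
tool_rot: [0.131, 3.136, -0.0]
contact_force: [-0.0, -0.9, 0.8]
width: 0.59
gripper_force: 0.0
```

carry_out:
  increments:
    - [[0,1,0,0],[0,1,0,0],[0,1,0,0],[0,1,0,0]]

```text
time_s: 6.4
eef_pos: [0.5584, 0.0098, 0.1742]
tool_rot: [0.124, 3.139, 0.004]
contact_force: [-0.2, 0.9, 0.4]
width: 0.583
gripper_force: 0.0
```

carry_out:
  increments:
    - [[0,1,0,0],[0,1,0,0],[0,1,0,0],[0,1,0,0]]

```text
time_s: 6.73
eef_pos: [0.5667, 0.1089, 0.1742]
tool_rot: [0.125, 3.139, 0.003]
contact_force: [-0.6, 0.7, -0.7]
width: 0.59
gripper_force: 0.0
```

carry_out:
  increments:
    - [[0,1,0,0],[0,1,0,0],[0,1,0,0],[0,1,0,0]]

```text
time_s: 7.07
eef_pos: [0.5748, 0.2084, 0.174]
tool_rot: [-0.125, -3.139, -0.003]
contact_force: [-0.2, 0.6, -0.3]
width: 0.586
gripper_force: 0.0
```

carry_out:
  increments:
    - [[0,1,0,0],[0,1,0,0],[0,1,0,0],[0,1,0,0]]

```text
time_s: 7.4
eef_pos: [0.5832, 0.3074, 0.1739]
tool_rot: [-0.127, -3.139, -0.003]
contact_force: [0.3, 1.0, 0.0]
width: 0.584
gripper_force: 0.0
```

Run:
```python
from h import *
s=state();print(s['eef_pos'],s['width'])
t=np.radians(7.2); c=np.array([.4918,.1885]); v=np.array([np.sin(t),-np.cos(t)])
q=c-v*(.080+.045); print(q)
go(*q,.15,97.2)
cv2.imwrite('pics/top2.png',cams.camera('top'))
```

```text
[0.58316101 0.30738211 0.17386826] 0.583983205311707
[0.47613335 0.31251434]
shift/100mm [ 1.071 -0.035  0.239] spin/pi 0.4343 phi 175.38 q7 1.19 F [0.3 1.  0. ]
```

View pics/top2.png

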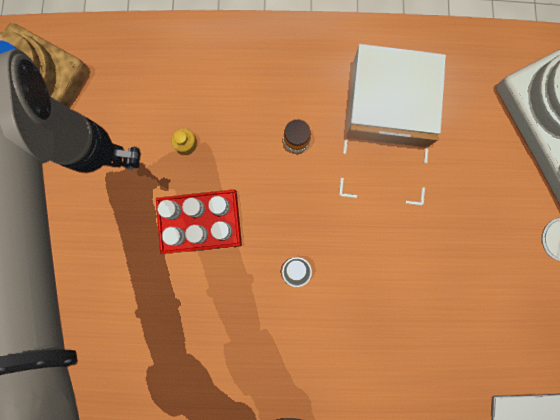

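The drawer is home, flush under the cabinet at (395,140). The tray, jar, beaker and weight are untouched. Next I turn the gripper and go behind the tray's left end.

carry_out:
  increments:
    - [[1,-0.03,0,0.1],[1,-0.03,0,0.2],[1,-0.03,0,0.25],[1,-0.03,0,0.3],[1,-0.03,0,0.35],[1,-0.03,0,0.4343],[1,-0.03,0,0.4343],[1,-0.03,0,0.4343],[1,-0.03,0,0.4343],[1,-0.03,0,0.4343],[1,-0.03,0,0.4343],[1,-0.03,0,0.4343],[1,-0.03,0,0.4343]]

```text
time_s: 8.53
eef_pos: [0.4847, 0.3052, 0.1754]
tool_rot: [2.086, 2.347, -0.001]
contact_force: [0.0, -0.3, 1.2]
width: 0.585
gripper_force: 0.0
```

```bash
python3 -c "
from h import *
print(state()['eef_pos']);go(.476,.3125,.012,97.2)"
```

```text
[0.48468331 0.3052207  0.17542899]
shift/100mm [ 0.086 -0.079  1.634] spin/pi -0.0025 phi 96.75 q7 -0.14 F [ 0.  -0.3  1.2]
```

carry_out:
  increments:
    - [[0.09,-0.08,0.4,0],[0.09,-0.08,0.8,0],[0.09,-0.08,1,0],[0.09,-0.08,1,0]]

```text
time_s: 8.87
eef_pos: [0.4705, 0.3134, 0.0704]
tool_rot: [-2.082, -2.35, 0.017]
contact_force: [0.1, -0.1, 0.2]
width: 0.587
gripper_force: 0.0
```

carry_out:
  increments:
    - [[0,0,0.3,0],[0,0,0.55,0],[0,0,0.63,0],[0,0,0.63,0],[0,0,0.63,0]]

```text
time_s: 9.28
eef_pos: [0.4757, 0.3163, 0.0138]
tool_rot: [2.084, 2.349, 0.003]
contact_force: [0.4, -0.9, -0.3]
width: 0.583
gripper_force: 0.0
```

Run:
```python
from h import *
print(state()['eef_pos']);go(.476,.3125,.012,97.2)
p=cams.camera_params("wrist");print(p['xyz'])
cv2.imwrite('pics/s3.png',cv2.resize(cams.camera('side')[180:420,180:480],None,fx=2.2,fy=2.2))
```

```text
[0.47569178 0.31633389 0.01381521]
shift/100mm [-0.038 -0.002  0.018] spin/pi -0.0019 phi 96.86 q7 -0.05 F [ 0.4 -0.9 -0.3]
[0.46530282 0.38218222 0.15611862]
```

View pics/s3.png

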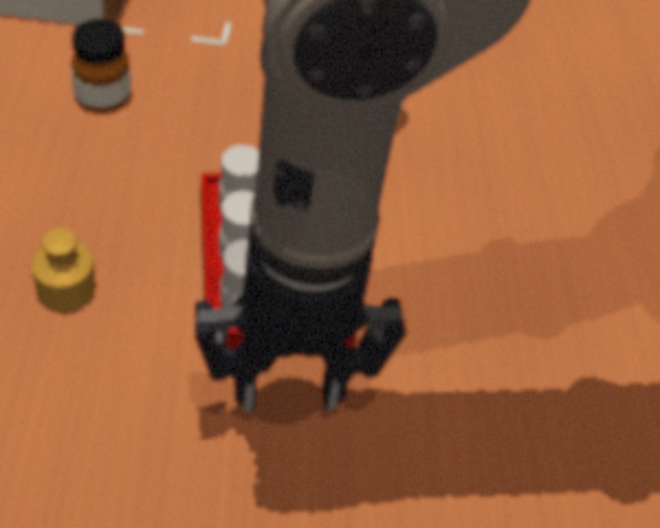

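Both fingers stand squarely behind the tray's left end, clear of the pots. Pushing.

carry_out:
  increments:
    - [[-0.1,0,0,0],[-0.2,0,0,0],[-0.3,0,0,0],[-0.36,0,0,0],[-0.42,0,0,0],[-0.5,0,0,0],[-0.58,0,0,0],[-0.66,0,0,0],[-0.74,0,0,0],[-0.82,0,0,0]]

```text
time_s: 10.17
eef_pos: [0.4845, 0.2379, 0.0133]
tool_rot: [-2.081, -2.351, -0.007]
contact_force: [-0.3, 6.0, 4.6]
width: 0.583
gripper_force: 2.6
```

```bash
cat >> h.py <<'E'
def tray():
    s=state(); c=red(cams.camera('top'))
    for z in(0,.032): print("tray",z,rect(ray("top",c,z)))
    print(s['eef_pos'].round(4),s['contact_force'].round(1),s['time_s'])
E
python3 -c "
from h import *
tray();cv2.imwrite('pics/t4.png',cams.camera('top'))"
```

```text
tray 0 (array([498.2, 150.5]), array([114.3, 166. ]), 7.02)
tray 0.032 (array([496.6, 146. ]), array([110.6, 160.7]), 7.02)
[0.4845 0.2379 0.0133] [-0.3  6.   4.6] 10.1667
```

View pics/t4.png

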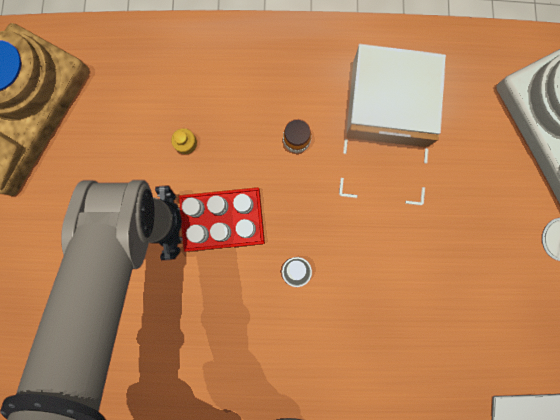

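The tray slides square with all pots standing, centre (0.497, 0.146). It heads for the gap between jar and beaker.

carry_out:
  increments:
    - [[-0.08,0,0,0],[-0.16,0,0,0],[-0.24,0,0,0],[-0.32,0,0,0],[-0.4,0,0,0],[-0.48,0,0,0],[-0.56,0,0,0],[-0.64,0,0,0],[-0.72,0,0,0],[-0.8,0,0,0],[-0.9,0,0,0],[-1.0,0,0,0]]

```text
time_s: 11.27
eef_pos: [0.496, 0.1383, 0.0127]
tool_rot: [-2.08, -2.351, -0.004]
contact_force: [-1.4, 5.2, 4.0]
width: 0.589
gripper_force: 2.7
```

```bash
python3 -c "
from h import *
tray()"
```

```text
tray 0 (array([510.1,  48.5]), array([114.9, 164.8]), 6.91)
tray 0.032 (array([508.1,  47.3]), array([111.2, 159.5]), 6.91)
[0.496  0.1383 0.0127] [-1.4  5.2  4. ] 11.2667
```

carry_out:
  increments:
    - [[-0.08,0,0,0],[-0.16,0,0,0],[-0.24,0,0,0],[-0.3,0,0,0]]

```text
time_s: 11.65
eef_pos: [0.4993, 0.1073, 0.0124]
tool_rot: [-2.082, -2.35, -0.002]
contact_force: [-0.2, 5.7, 4.5]
width: 0.58
gripper_force: 2.6
```

carry_out:
  increments:
    - [[-0.08,0.01,0,0.0027],[-0.16,0.015,0,0.0054],[-0.24,0.02,0,0.008],[-0.32,0.025,0,0.011],[-0.4,0.03,0,0.0136],[-0.48,0.035,0,0.016],[-0.56,0.038,0,0.019],[-0.64,0.04,0,0.022],[-0.72,0.042,0,0.0245],[-0.8,0.044,0,0.027],[-0.9,0.045,0,0.0306],[-1.0,0.045,0,0.034]]

```text
time_s: 12.65
eef_pos: [0.5158, 0.009, 0.0122]
tool_rot: [-2.203, -2.236, -0.002]
contact_force: [-0.5, 4.1, 3.5]
width: 0.585
gripper_force: 2.6
```

```bash
python3 -c "
from h import *
tray();cv2.imwrite('pics/t5.png',cams.camera('top'))"
```

```text
tray 0 (array([520.3, -97.1]), array([113.9, 140.1]), 1.12)
tray 0.032 (array([518. , -93.7]), array([110.2, 135.6]), 1.12)
[0.5158 0.009  0.0122] [-0.5  4.1  3.5] 12.65
```

View pics/t5.png

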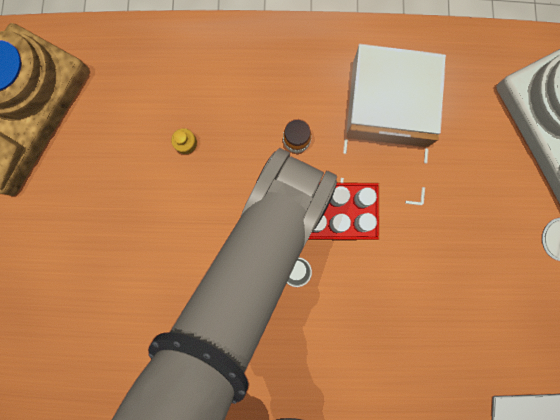

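The tray has passed the beaker and jar untouched, at about 1° yaw, centre ≈ (0.517, -0.082). Second half of the arc.

carry_out:
  increments:
    - [[-0.08,0.01,0,0.003],[-0.16,0.015,0,0.006],[-0.24,0.02,0,0.009],[-0.32,0.025,0,0.0115],[-0.4,0.03,0,0.0145],[-0.48,0.035,0,0.017],[-0.56,0.038,0,0.02],[-0.64,0.04,0,0.023],[-0.72,0.042,0,0.026],[-0.8,0.044,0,0.029],[-0.88,0.045,0,0.032],[-0.94,0.045,0,0.034],[-0.95,0.045,0,0.034]]

```text
time_s: 13.83
eef_pos: [0.5216, -0.0899, 0.0125]
tool_rot: [2.325, 2.111, -0.001]
contact_force: [-0.0, 1.0, 0.0]
width: 0.587
gripper_force: 0.1
```

carry_out:
  increments:
    - [[0.2,0,0,0],[0.4,0,0,0],[0.5,0,-0.3,0],[0.5,0,-0.7,0],[0.5,0,-1,0],[0.5,0,-1,0]]

```text
time_s: 14.33
eef_pos: [0.5315, -0.0402, 0.1189]
tool_rot: [2.315, 2.107, 0.013]
contact_force: [1.8, -1.0, 0.7]
width: 0.583
gripper_force: 0.0
```

Run:
```python
from h import *
tray()
```

```text
tray 0 (array([ 545.2, -221.3]), array([113.8,  63.2]), 75.13)
tray 0.032 (array([ 542.1, -213.9]), array([110.1,  61.2]), 75.13)
[ 0.5315 -0.0402  0.1189] [ 1.8 -1.   0.7] 14.3333
```

```bash
python3 -c "
from h import *
go(.411,-.172,.15,175)"
```

```text
shift/100mm [-1.43  -1.054 -0.346] spin/pi -0.5021 phi 84.61 q7 0.34 F [0.5 1.1 0.1]
```

carry_out:
  increments:
    - [[0,0,-0.4,0],[-0.4,-0.4,-0.4,0],[-0.8,-0.8,-0.4,0],[-1,-1,-0.4,0],[-1,-1,-0.4,0],[-1,-1,-0.4,0]]
  fingers: 62

```text
time_s: 14.88
eef_pos: [0.4127, -0.1317, 0.1515]
tool_rot: [-2.33, -2.103, 0.002]
contact_force: [0.2, 0.7, -0.8]
width: 0.725
gripper_force: 0.0
```

carry_out:
  increments:
    - [[-0.43,-0.05,0,-0.1],[-0.43,-0.05,0,-0.2],[-0.43,-0.05,0,-0.3],[-0.43,-0.05,0,-0.4],[-0.43,-0.05,0,-0.5],[-0.43,-0.05,0,-0.502],[-0.43,-0.05,0,-0.502],[-0.43,-0.05,0,-0.502],[-0.43,-0.05,0,-0.502],[-0.43,-0.05,0,-0.502],[-0.43,-0.05,0,-0.502],[-0.43,-0.05,0,-0.502],[-0.43,-0.05,0,-0.502],[-0.43,-0.05,0,-0.502]]

```text
time_s: 16.05
eef_pos: [0.4088, -0.1698, 0.1516]
tool_rot: [-0.133, -3.138, 0.0]
contact_force: [-0.6, -0.0, -0.4]
width: 0.727
gripper_force: 0.0
```

Run:
```python
from h import *
tray()
go(.411,-.172,.013,175)
cv2.imwrite('pics/t6.png',cams.camera('top'))
```

```text
tray 0 (array([ 515.8, -186.2]), array([166.5, 115.3]), 84.54)
tray 0.032 (array([ 513.7, -179.9]), array([161.2, 111.6]), 84.54)
[ 0.4088 -0.1698  0.1516] [-0.6 -0.  -0.4] 16.05
shift/100mm [-0.026 -0.018  1.387] spin/pi -0.0005 phi 174.9 q7 2.0 F [ 0.9  0.2 -1.1]
```

View pics/t6.png

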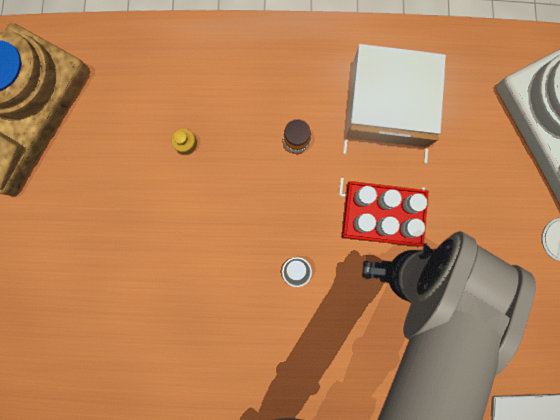

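The tray is square in front of the drawer, with its corners at about (347,182), (427,190), (424,244) and (343,238). All six pots are upright. It sits about 5 mm too far right. Lowering behind it now.

carry_out:
  increments:
    - [[-0.02,-0.02,0.4,0],[-0.02,-0.02,0.8,0],[-0.02,-0.02,1,0],[-0.02,-0.02,1,0]]

```text
time_s: 16.48
eef_pos: [0.4062, -0.1706, 0.0481]
tool_rot: [-0.14, -3.128, -0.003]
contact_force: [0.4, 0.3, -0.2]
width: 0.725
gripper_force: 0.0
```

carry_out:
  increments:
    - [[0,0,0.2,0],[0,0,0.39,0],[0,0,0.39,0],[0,0,0.39,0]]

```text
time_s: 16.82
eef_pos: [0.4105, -0.1727, 0.0138]
tool_rot: [-0.139, -3.138, 0.0]
contact_force: [-0.7, -0.2, -0.1]
width: 0.728
gripper_force: 0.0
```

Run:
```python
from h import *
print(state()['eef_pos']); go(.5387,-.1791,.013,175)
```

```text
[ 0.4105318  -0.17265914  0.01384181]
shift/100mm [-1.282  0.049  0.008] spin/pi -0.0004 phi 174.93 q7 2.21 F [-0.7 -0.2 -0.1]
```

carry_out:
  increments:
    - [[-0.1,0,0,0],[-0.2,0,0,0],[-0.3,0,0,0],[-0.35,0,0,0],[-0.4,0,0,0],[-0.47,0.005,0,0],[-0.54,0.01,0,0],[-0.61,0.015,0,0],[-0.68,0.02,0,0],[-0.75,0.025,0,0],[-0.82,0.03,0,0],[-0.88,0.035,0,0],[-0.94,0.04,0,0],[-0.98,0.04,0,0],[-1,0.04,0,0],[-1,0.04,0,0]]

```text
time_s: 18.15
eef_pos: [0.5113, -0.177, 0.0131]
tool_rot: [0.136, 3.138, -0.0]
contact_force: [-0.8, 0.2, -0.6]
width: 0.723
gripper_force: 0.4
```

Run:
```python
from h import *
tray()
go(.5387,-.1791,.013,175)
cv2.imwrite('pics/t7.png',cv2.resize(cams.camera('top')[35:260,300:480],None,fx=2.6,fy=2.6))
```

```text
tray 0 (array([ 584.4, -108.4]), array([112.4,  27.2]), 8.23)
tray 0.032 (array([ 580. , -104.5]), array([108.8,  26.3]), 8.23)
[ 0.5113 -0.177   0.0131] [-0.8  0.2 -0.6] 18.15
shift/100mm [-0.275  0.003  0.003] spin/pi 0.0001 phi 175.02 q7 2.16 F [-0.2  0.6  0.4]
```

View pics/t7.png

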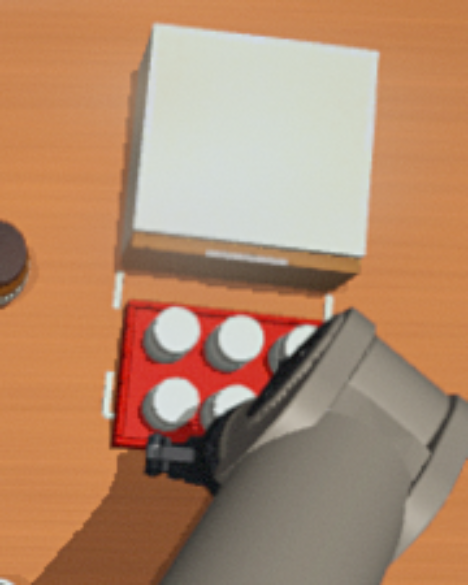

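The tray is square, about 25 mm short of the drawer front and centred between the marks. All visible pots are standing. Final slow push.

carry_out:
  increments:
    - [[-0.04,0,0,0],[-0.08,0,0,0],[-0.12,0,0,0],[-0.16,0,0,0],[-0.2,0,0,0],[-0.23,0,0,0],[-0.25,0,0,0],[-0.26,0,0,0],[-0.27,0,0,0],[-0.27,0,0,0]]

```text
time_s: 19.08
eef_pos: [0.5372, -0.1796, 0.0133]
tool_rot: [-0.137, -3.138, -0.0]
contact_force: [-3.7, 0.1, 2.3]
width: 0.728
gripper_force: 1.9
```

carry_out:
  increments:
    - [[-0.02,0,0,0],[-0.04,0,0,0],[-0.06,0,0,0],[-0.06,0,0,0]]

```text
time_s: 19.42
eef_pos: [0.5386, -0.1797, 0.0128]
tool_rot: [-0.139, -3.13, -0.004]
contact_force: [-12.0, 2.1, 8.6]
width: 0.723
gripper_force: 6.0
```

carry_out:
  increments:
    - [[0.15,0,0,0],[0.45,0,0,0],[0.8,0,0,0],[1,0,-0.3,0],[1,0,-0.7,0],[1,0,-1,0],[1,0,-1,0]]

```text
time_s: 20.0
eef_pos: [0.4501, -0.1739, 0.1199]
tool_rot: [0.137, 3.121, -0.005]
contact_force: [0.4, -0.5, 0.1]
width: 0.725
gripper_force: 0.0
```

Run:
```python
from h import *
tray()
im=cams.camera('top')
a=cv2.resize(im[35:260,270:450],None,fx=2.2,fy=2.2); b=cv2.resize(cams.camera('side')[100:325,140:320],None,fx=2.2,fy=2.2)
cv2.imwrite('pics/t8.png',np.hstack([a,b]))
```

```text
tray 0 (array([ 571. , -179.2]), array([179.2,  75. ]), 67.49)
tray 0.032 (array([ 567.1, -173.1]), array([173.4,  72.6]), 67.49)
[ 0.4501 -0.1739  0.1199] [ 0.4 -0.5  0.1] 20.0
```

View pics/t8.png

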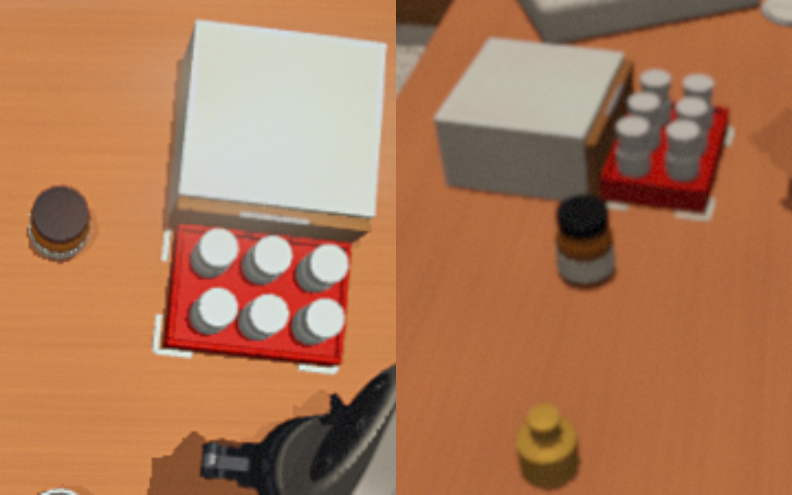

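The tray is flush against the closed drawer with all six pots upright. Its front corners are at crop (165,348) and (342,362). I'll check the centring numerically.

Run:
```python
from h import *
f=lambda a:np.array(a)/2.2+[270,35]
L0=ray("top",f([(165,348)]),0)[0];L3=ray("top",f([(165,348)]),.032)[0];R3=ray("top",f([(342,362)]),.032)[0]
M=ray("top",f([(155,355),(338,371)]),0)
t=np.radians(-5);uy=np.array([-np.sin(t),np.cos(t)]);ux=np.array([np.cos(t),np.sin(t)]);face=np.array([.6612,-.1898])
for n,q in(("L z0",L0),("L z32",L3),("R z32",R3),("ML",M[0]),("MR",M[1])): print(n,((q-face)@uy*1000).round(1),((q-face)@ux*1000).round(1))
```

```text
L z0 76.3 -111.8
L z32 79.6 -115.6
R z32 -80.7 -111.1
ML 84.9 -119.2
MR -86.3 -116.0
```

```bash
python3 -c "
from h import *
print(env.close_job())"
```

```text
the job is handed in; nothing more can be done
None
```

The job is handed in: the drawer is pushed home, the tray sits flush, square and centred within about 4 mm by the camera check, all six pots are upright, and the jar, beaker and weight look undisturbed in the pictures; the judge's verdict was not shown.

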